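# Zero the focus dial and show a driver module to the inspection camera

## Robot

A 6-joint arm with a two-finger parallel gripper is mounted at the origin on the work surface. World frame = base frame: x ahead of the robot, y to its left, z up, the work surface at z = 0. Lengths are in m, angles in rad, forces in N, time in s.
With the tool pointing down it reaches from about 0.275 to 0.825 m from the base axis. Payload 5.2 kg.
Tool frame: the origin (TCP) lies midway between the tips of the shut fingers; the grasp point (between the pads) lies 19 mm behind it; z points along the fingers, y is the line along which they close (so a half turn about z gives the same grasp; the last joint's range is limited). The gripper opens to 93 mm and grips with 3 to 60 N. Pads are 15 mm wide; open, the fingers measure 128 mm over their backs; the gripper's body (75 mm by 188 mm) begins 65 mm behind the grasp point.
Start: joints at [1.045, 0.259, 1.535, -0, 1.348, -0.203], TCP at [0.174, 0.522, 0.219] pointing down, gripper open.
Joint ranges: [-3.14, 3.14], [-0.91, 2.08], [0.19, 2.58], [-1.22, 4.36], [0.22, 2.71], [-3.12, 3.12]. Speed limits (rad/s): [2.57, 2.57, 3.14, 3.14, 3.14, 3.14].

## Interface

Orientations are given as a unit quaternion [w, x, y, z].
In Python, from plant import robot, cams gives the robot as it stands.
- The arm moves only by the tool servo_tool, never from a script. Its argument "motion" is a list of rows, each an object with "offset": the shift along the tool's x, y, z in a scale on which 1.0 is 800 mm, a list of three; "delta_rot": the turn, a rotation vector about the tool's x, y, z in normalised numbers (1 is 90 degrees), a list of three; "claw": the opening, from 0 (shut) to 1 (fully open). In form: [{"offset": [dx, dy, dz], "delta_rot": [ax, ay, az], "claw": claw}, ...]. A call has 1 to 5 rows; each row is the pose to reach, as a shift and turn from the pose commanded when the call began, along the tool's axes at that moment; what a row does not reach only later rows make up. A row lasts 1/10 s, in which the tool goes at most 50 mm and 8.59 degrees, less where a joint would pass 70% of its speed; a pose out of reach is approached as far as the arm can. Shift and turn numbers lie between -1 and 1, and a call with a number outside is refused. A call with a gripper value outside its range is refused whole. The fingers move at their own pace and stop on an object; the grip force is fixed at half the most. Time passes only in rows, so rows that repeat a pose let the fingers close. It gives the time, the measured TCP pose, the force, the opening and the grip force at its end, in the units of the state.
- robot.sense(): the state, without advancing time (a new reading comes with each control period).
- cams.capture(name): name is "scene" or "side" or "wrist"; returns a dict with "color" (384x512x3 uint8, red, green, blue), "mtx" (3x3 intrinsics, pixels), "eye" and "rotation" of the camera in the world; the wrist camera has in their place "tool_from_camera" (4x4, takes a point from camera to tool coordinates, whose origin is the TCP and whose axes are the flange's). Camera axes: x right, y down, z forward; pixel columns grow to the right and rows downward; lengths in m; the calibration is good to about 2 mm. A picture is of the moment at which its call begins: read the wrist's pose just before it. There is no depth.
- robot.sign_off(): hands the job in; it is judged then, once.
Trained networks look in the newest picture that a camera, given by its name, has taken for a name from the list of things; names that differ only in an ending like _2 or _b are one class to them, and where a whole thing is asked for, a point or a joint stands for the part that bears it (a point fixed in the world has none). Each returns a list of dicts, best first, with "conf" (0 to 1); they miss things now and then, are a little off and sometimes report something else, mostly with a low value. They report only what shows in the picture. A call takes as long as a camera call. They do not tell look-alikes from the thing itself.
- cams.recognise(thing, camera): "point" ([x, y, z] in m, in world coordinates, good to about 4 mm: the middle of the surface that is visible of it).
- cams.silhouettes(thing, camera): "pixels" (384x512 bool, what is visible of it).
- cams.landmark_of(thing, camera): "point" ([x, y, z] in m, in world coordinates, good to about 4 mm: a listed point, or the origin of a listed thing).
The state is a dict: "time": time; "joint_positions": joint angles; "joint_velocities": joint speeds; "effort": joint torques, N m; "tcp_pos": TCP position; "orientation": TCP orientation; "ft_force": force on the tool from outside, world axes, zero at the start; "ft_torque": the same for the moment, N m; "width": opening from 0.0 (shut) to 1.0 (fully open); "grasp_force": force on a finger pad.
Only numpy, scipy, OpenCV 4.12 (cv2) and the standard library are available. Lean on these libraries where they do the work, as an engineer would, in place of code of your own. Each camera call takes 0.05 s, during which the arm holds its last target. There are 200 camera calls.

## Task

Turn the focus dial of the inspection camera until its pointer reads zero; then draw the driver module with the three round capacitors up out of the rack and hold it in the air in front of the lens: the centre of its board at the camera's focus point (above the white cross), component side square to the lens, right way up. Finish while still holding it there, motionless and gripped by the robot alone, with the dial still at zero. Leave the other two modules, the screwdriver and the round housing where they are, and do not touch the camera or its stand.

Things in the scene. Friction and masses are not known exactly. Their poses are not given: they have to be found in the camera images.
- dial (a joint): Angle of the focus dial about its vertical axis, rad. 0 = pointer on the zero mark; positive = turned clockwise seen from above; it starts between 0.5 and 1.4 and can turn from -1.7 to 1.7. Light friction (0.04 N m), stays where it is left, no detents.
- dial_grip (a point): Top centre of the dial's black bar grip, on the turning axis, 75 mm above the bench. The bar is 44 long, 14 wide, graspable over its upper 22 mm; below is a round flange 48 across. This point's x axis runs along the bar to the pointer end (white line, small nose), z up; it turns with the dial.
- dial_box: Fixed grey box 100 x 100 x 45 mm under the dial, with a white round scale: ticks every 15 degrees over the +x half, the longest and broadest is zero. Origin at the centre of its underside; its x axis points from the dial's axis to the zero tick. It stands on one side of the bench, the rack on the other.
- rack: Fixed black rack 154 x 70 x 28 mm with three cross slots (at x = -46, 0, 46 mm), each 20 deep, 15.8 wide, 49 long. Origin at the centre of its underside, z up. Each slot holds one module upright, component side towards the rack's +x; which module is in which slot varies.
- module: Module to show: loose, 0.11 to 0.21 kg, finned aluminium slab 14 thick (x), 46 wide (y), 80 high (z); green board on its +x side with three round silver capacitors, 12 across and 14 proud, in a row near the top. Origin at the centre of its underside, 8 mm above the bench in the rack; its lower 20 mm sit in the slot. Grasp from above across the 46 mm width, by the plain side edges.
- module_face (a point): Centre of the board face of that module: 9 mm in front (x) of the slab's middle plane and 45 mm above its underside. Same axes as the module.
- module_block: Leave alone: the same size of module, but with one square transformer block 28 x 28 x 14 mm on the board. Same origin and axes.
- module_flat: Leave alone: the same size of module, but with only flat chips (up to 3 mm high) on the board. Same origin and axes.
- focus (a point): Camera's focus point, in the air 200 mm above the bench over the white cross, 140 mm in front of the lens on its axis. Its x axis points to the lens: along the stand's x, but rising 25 degrees; y is level; z leans 25 degrees from vertical, away from the lens. Show the module with module_face at this point and its x, y, z axes along these.
- camera_stand: Fixed inspection camera, not to be touched: foot plate 340 x 120 x 6 mm with a white cross 60 across, a column 366 high, 22 thick, 262 mm from the cross; on it a grey camera with black lens and white ring light 72 across, looking down at 25 degrees towards the robot. Origin on the bench under the cross, x level to the column, z up.
- screwdriver: Screwdriver 160 mm long lying crosswise between rack and dial box, its origin under its middle. Leave alone.
- housing: Black open round housing 90 mm in diameter, 60 high, standing on the far right of the bench; origin at the centre of its underside. Leave alone.
Not all that is in view belongs to the job. Leave any green or purple look-alike of the rack alone.

How it is judged:
By the outcome, as a careful person would: the job done as asked, in the order asked, and still so for the second after the job is handed in, while the arm keeps its last pose, push and grip.
It also fails if it takes over 69 s, if anything falls off the work surface, if the arm or the gripper's body presses on something with over 40 N, if the wrist force passes 120 N, or if a joint passes its speed limit or range.

## Working session

There is one attempt and no reset: what is moved stays moved. The work goes in short steps, Python scripts to look and compute and a tool call to move; the robot and the scene stay as the last step left them, time stands still between calls to the robot, and variables do not carry over. Pictures are saved under pics/ and viewed, at most 12 in all, crops included, and the job is handed in when it is done.

Besides the shell and the picture viewer there is one more tool, called after "Emit:" as name(argument=value, ...), one argument or row to a line, values as JSON. servo_tool: Moves the arm, as the interface text tells. Its arguments: {"type":"object","properties":{"motion":{"type":"array"}},"required":["motion"]}

```bash
ls; mkdir -p pics; cat > h.py <<'E'
import numpy as np, cv2
from scipy.spatial.transform import Rotation as R
from plant import robot, cams
def rq(q): return R.from_quat([q[1],q[2],q[3],q[0]])
def st():
    s=robot.sense(); return s, np.array(s["tcp_pos"]), rq(s["orientation"])
def cap(n):
    s,p,r=st(); c=cams.capture(n); c=dict(c)
    if n=="wrist":
        T=np.array(c["tool_from_camera"]); c["eye"]=p+r.apply(T[:3,3]); c["rotation"]=r.as_matrix()@T[:3,:3]
    return c
def proj(c,P):
    q=(np.atleast_2d(P)-np.array(c["eye"]))@np.array(c["rotation"]); u=q@np.array(c["mtx"]).T; return u[:,:2]/u[:,2:]
def ray(c,uv):
    d=np.array(c["rotation"])@np.linalg.solve(np.array(c["mtx"]),[uv[0],uv[1],1]); return np.array(c["eye"]),d/np.linalg.norm(d)
def atz(c,uv,z):
    e,d=ray(c,uv); return e+d*(z-e[2])/d[2]
def tri(rs):
    A=sum(np.eye(3)-np.outer(d,d) for e,d in rs); b=sum((np.eye(3)-np.outer(d,d))@e for e,d in rs); return np.linalg.solve(A,b)
E
python3 - <<'E'
from h import *
np.set_printoptions(precision=4,suppress=True)
ims=[]
for n in ["scene","side","wrist"]:
    c=cap(n); ims.append(c["color"]); print(n,c["eye"],c["rotation"][:,2] if n!="x" else 0)
    for t in ["dial_grip","dial_box","rack","module","module_face","module_block","module_flat","focus","camera_stand","screwdriver","housing"]:
        l=cams.landmark_of(t,n); print(t,[(np.round(x["point"],3).tolist(),round(x["conf"],2)) for x in l[:3]])
for i,n in enumerate(["scene","side"]): cv2.imwrite(f"pics/{n}0.png",cv2.resize(ims[i][:,:,::-1],(800,600),interpolation=cv2.INTER_CUBIC))
E
```

```text
picsTraceback (most recent call last):
  File "<stdin>", line 5, in <module>
IndexError: too many indices for array: array is 1-dimensional, but 2 were indexed
```

```bash
python3 - <<'E'
s=open('h.py').read()
s=s.replace('    if n=="wrist":','    if n!="wrist": c["rotation"]=rq(c["rotation"]).as_matrix()\n    else:')
open('h.py','w').write(s)
E
python3 - <<'E'
from h import *
np.set_printoptions(precision=4,suppress=True)
ims=[]
for n in ["scene","side","wrist"]:
    c=cap(n); ims.append(c["color"]); print(n,c["eye"],c["rotation"][:,2] if n!="x" else 0)
    for t in ["dial_grip","dial_box","rack","module","module_face","module_block","module_flat","focus","camera_stand","screwdriver","housing"]:
        l=cams.landmark_of(t,n); print(t,[(np.round(x["point"],3).tolist(),round(x["conf"],2)) for x in l[:3]])
for i,n in enumerate(["scene","side"]): cv2.imwrite(f"pics/{n}0.png",cv2.resize(ims[i][:,:,::-1],(800,600),interpolation=cv2.INTER_CUBIC))
E
```

```text
scene [ 1.1678 -0.4408  1.1906] [-0.5398  0.2255 -0.811 ]
dial_grip [([0.463, 0.26, 0.075], 0.47)]
dial_box [([0.463, 0.266, 0.002], 0.98)]
rack [([0.542, -0.626, -0.0], 0.83), ([0.268, -0.216, 0.001], 0.82), ([0.475, -0.234, -0.001], 0.6)]
module [([0.482, -0.228, 0.054], 0.53), ([0.573, 0.035, -0.003], 0.3)]
module_face [([0.481, -0.232, 0.053], 0.69), ([0.43, -0.016, 0.002], 0.48)]
module_block [([0.521, -0.232, 0.008], 0.48)]
module_flat [([0.429, -0.244, 0.01], 0.52)]
focus []
camera_stand [([0.57, 0.032, -0.001], 0.9), ([0.475, -0.236, 0.001], 0.4)]
screwdriver [([0.43, -0.013, -0.001], 0.68)]
housing [([0.714, -0.365, -0.004], 0.89)]
side [-0.0483 -0.954   0.8979] [ 0.4292  0.6508 -0.6263]
dial_grip [([0.459, 0.265, 0.073], 0.63)]
dial_box [([0.459, 0.261, -0.0], 0.65)]
rack [([0.263, -0.221, -0.002], 0.78), ([0.545, -0.628, 0.001], 0.76), ([0.474, -0.232, 0.003], 0.68)]
module [([0.478, -0.235, 0.006], 0.87)]
module_face [([0.486, -0.232, 0.058], 0.67)]
module_block [([0.514, -0.23, 0.004], 0.74)]
module_flat [([0.427, -0.241, 0.009], 0.56)]
focus []
camera_stand [([0.571, 0.033, -0.002], 0.55), ([0.461, 0.264, 0.073], 0.3)]
screwdriver [([0.425, -0.014, 0.0], 0.69), ([0.487, -0.233, 0.055], 0.4)]
housing [([0.714, -0.366, -0.0], 0.95)]
wrist [0.0955 0.55   0.385 ] [ 0.2858 -0.0954 -0.9535]
dial_grip []
dial_box [([0.456, 0.261, -0.0], 0.85)]
rack []
module []
module_face []
module_block []
module_flat []
focus []
camera_stand []
screwdriver []
housing []
```

View pics/scene0.png

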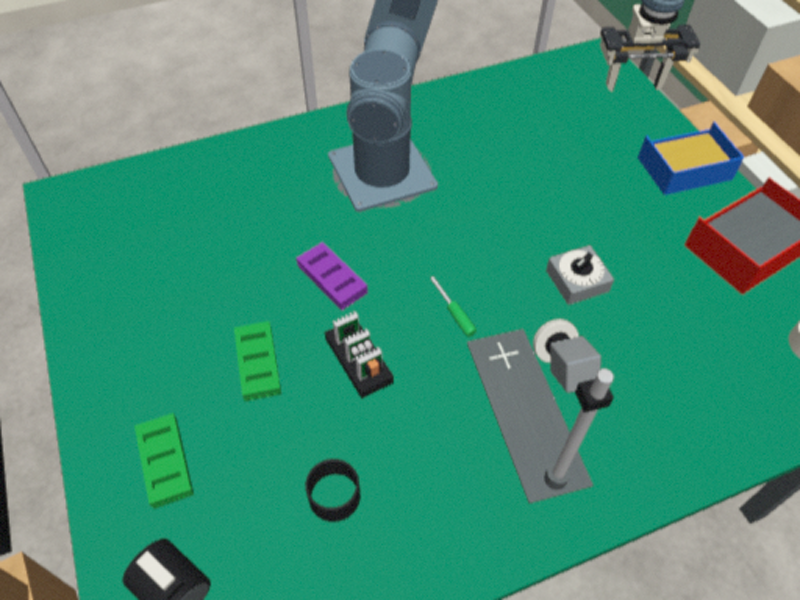

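View pics/side0.png

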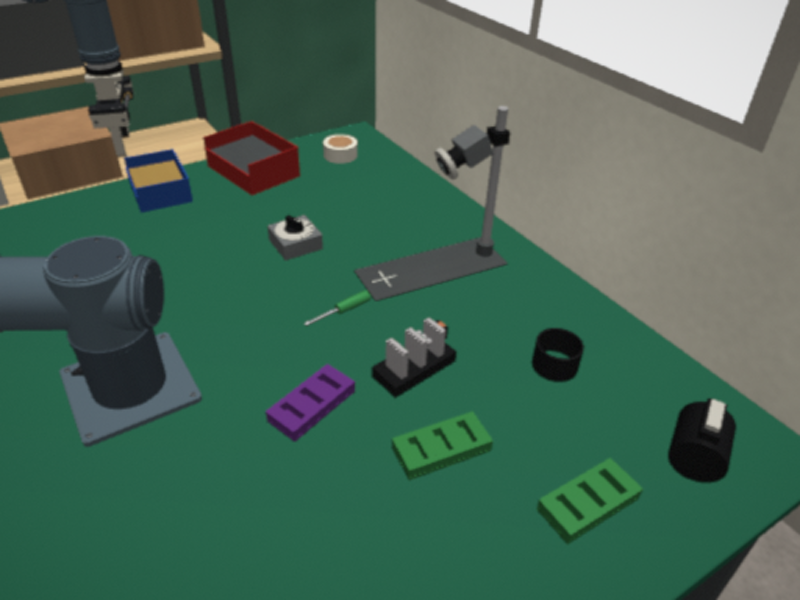

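```bash
python3 - <<'E'
from h import *
np.set_printoptions(precision=4,suppress=True)
s,p,r=st(); print(s["time"],p,r.as_matrix()); 
tgt=np.array([0.40,0.285,0.215]); print("off mm",r.inv().apply(tgt-p)*1000)
T=cap("wrist")["tool_from_camera"]; print(np.array(T))
c=cap("scene")
k=.64
cor=[atz(c,np.array(u)*k,.006) for u in [(470,340),(525,330),(590,485),(530,500)]]; print(np.array(cor)); print("cross",atz(c,np.array([503,355])*k,.006),"col",atz(c,np.array([556,480])*k,.006))
rk=[atz(c,np.array(u)*k,.028) for u in [(326,333),(343,322),(392,375),(363,390)]]; print(np.array(rk))
E
```

```text
1.85 [0.1744 0.5216 0.2187] [[-0.9484  0.3172 -0.    ]
 [ 0.3172  0.9484  0.    ]
 [ 0.      0.     -1.    ]]
off mm [-288.9714 -152.8523    3.656 ]
[[-0.0011 -0.9535 -0.3013  0.0838]
 [ 1.     -0.0012  0.0002  0.0019]
 [-0.0006 -0.3013  0.9535 -0.1664]
 [ 0.      0.      0.      1.    ]]
[[ 0.5169 -0.0123  0.006 ]
 [ 0.5366  0.1006  0.006 ]
 [ 0.8662  0.052   0.006 ]
 [ 0.8508 -0.0579  0.006 ]]
cross [0.5726 0.0326 0.006 ] col [0.836  0.0015 0.006 ]
[[ 0.4087 -0.2754  0.028 ]
 [ 0.3965 -0.2357  0.028 ]
 [ 0.5449 -0.1906  0.028 ]
 [ 0.5544 -0.2525  0.028 ]]
```

The manual's scale: shifts go in shares of 800 mm and turns go in shares of 90 degrees. Converting my numbers, -220 mm / 800 = -0.275, -180 mm / 800 = -0.225.

Emit:
servo_tool(
  motion=[
    {"offset": [-0.0775, -0.0388, 0], "delta_rot": [0, 0, 0], "claw": 1},
    {"offset": [-0.125, -0.0625, 0], "delta_rot": [0, 0, 0], "claw": 1},
    {"offset": [-0.175, -0.0875, 0], "delta_rot": [0, 0, 0], "claw": 1},
    {"offset": [-0.225, -0.1125, 0], "delta_rot": [0, 0, 0], "claw": 1},
    {"offset": [-0.275, -0.1375, 0], "delta_rot": [0, 0, 0], "claw": 1},
  ],
)

```text
time: 2.45
tcp_pos: [0.3494, 0.3458, 0.2189]
orientation: [0.0, 0.161, 0.987, 0.0]
ft_force: [1.1, 0.0, 0.1]
width: 0.997
grasp_force: 0.0
```

In the tool's units: -91 mm / 800 = -0.1138, -80 mm / 800 = -0.1.

Emit:
servo_tool(
  motion=[
    {"offset": [-0.05, -0.025, 0], "delta_rot": [0, 0, 0], "claw": 1},
    {"offset": [-0.1, -0.05, 0], "delta_rot": [0, 0, 0], "claw": 1},
    {"offset": [-0.1138, -0.0575, 0.005], "delta_rot": [0, 0, 0], "claw": 1},
    {"offset": [-0.1138, -0.0575, 0.005], "delta_rot": [0, 0, 0], "claw": 1},
  ],
)

```text
time: 2.85
tcp_pos: [0.4207, 0.2736, 0.214]
orientation: [-0.0, 0.162, 0.987, -0.0]
ft_force: [-0.2, 0.7, -0.2]
width: 1.0
grasp_force: 0.0
```

```bash
python3 - <<'E'
from h import *
np.set_printoptions(precision=4,suppress=True)
s,p,r=st(); print(s["time"],p,r.as_euler('zyx'))
c=cap("wrist"); cv2.imwrite("pics/w1.png",cv2.resize(c["color"][:,:,::-1],(800,600),interpolation=cv2.INTER_CUBIC))
for t in ["dial_grip","dial_box","camera_stand"]:
    print(t,[(np.round(x["point"],4).tolist(),round(x["conf"],2)) for x in cams.landmark_of(t,"wrist")[:3]])
print(proj(c,[[.461,.263,.075],[.461,.263,.045],[.572,.0325,.006]])/.64)
np.savez("w1.npz",color=c["color"],mtx=c["mtx"],eye=c["eye"],rotation=c["rotation"])
E
```

```text
2.85 [0.4207 0.2736 0.214 ] [-2.8152 -0.0011  3.1412]
dial_grip [([0.4622, 0.2596, 0.0781], 0.78)]
dial_box [([0.4618, 0.261, -0.0017], 0.75)]
camera_stand []
[[404.8862 337.2812]
 [404.777  321.5356]
 [204.0042 491.207 ]]
```

View pics/w1.png

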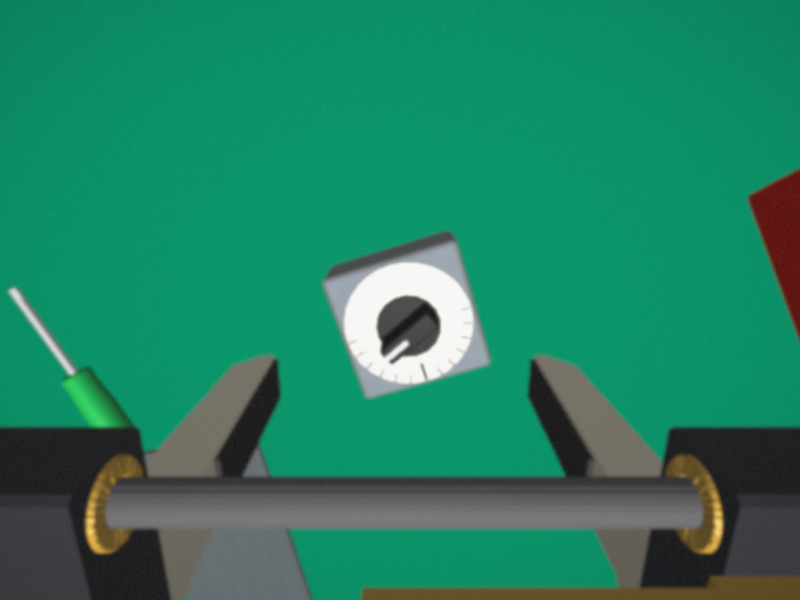

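```bash
python3 - <<'E'
from h import *
d=np.load("w1.npz"); im=d["color"][140:262,200:322]
cv2.imwrite("pics/crop1.png",cv2.resize(im[:,:,::-1],None,fx=4.9,fy=4.9,interpolation=cv2.INTER_CUBIC))
E
```

```text
(no output)
```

View pics/crop1.png

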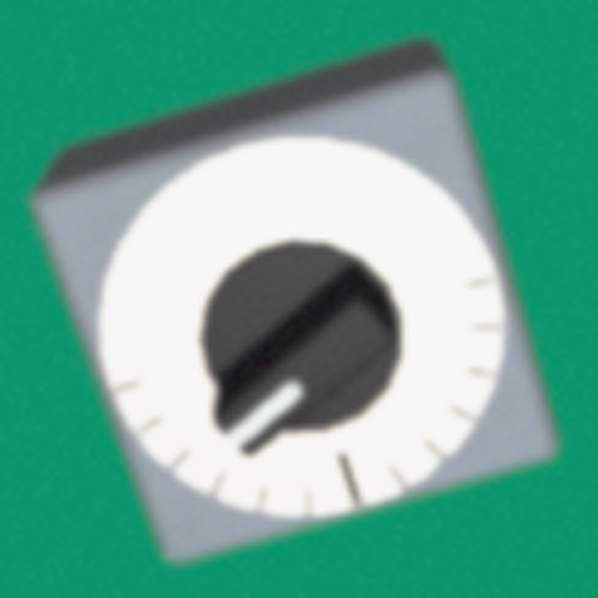

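```bash
python3 - <<'E'
from h import *
np.set_printoptions(precision=4,suppress=True)
d=np.load("w1.npz"); f=lambda u,z: atz(d,np.array([200,140])+ (np.array(u)+.5)/4.9-.5,z)
C=np.array([f(u,.045) for u in [(37,193),(447,68),(557,455),(172,562)]]); print(C,C.mean(0))
print([np.linalg.norm(C[i]-C[i-1]) for i in range(4)])
ctr=C.mean(0)
ang=lambda v: np.degrees(np.arctan2(v[1],v[0]))
print("edges",[ang(C[3]-C[0]),ang(C[2]-C[1]),ang(C[1]-C[0])-90,ang(C[2]-C[3])-90])
for t in [(343,455),(357,502)]: print("tick",ang(f(t,.045)-ctr))
print("tickdir",ang(f((357,502),.045)-f((343,455),.045)))
a,b=f((298,388),.075),f((232,440),.075); print("pointer",a,b,ang(b-a),ang(b-ctr),ang(a-ctr),np.linalg.norm(b[:2]-ctr[:2]))
s,p,r=st(); print("off",r.inv().apply(np.r_[ctr[:2],.215]-p)*1000, "tool x ang",ang(-r.as_matrix()[:,0]))
E
```

```text
[[0.4127 0.2189 0.045 ]
 [0.4151 0.3146 0.045 ]
 [0.5127 0.3122 0.045 ]
 [0.5101 0.2157 0.045 ]] [0.4627 0.2654 0.045 ]
[np.float64(0.0974045954411151), np.float64(0.09580637786793862), np.float64(0.09758707124935768), np.float64(0.09651505691597458)]
edges [np.float64(-1.8589156208430493), np.float64(-1.4421772846430934), np.float64(-1.454609787317949), np.float64(-1.5643741550577772)]
tick -2.301078073844478
tick -2.4877077087533426
tickdir -2.977012377820747
pointer [0.4646 0.2632 0.075 ] [0.4715 0.2459 0.075 ] -68.30863434993275 -65.70059881082126 -48.36419714000246 0.021394982311664597
off [-45.0861   3.6196  -0.3362] tool x ang -18.39695954849499
```

In the tool's units: -42 mm / 800 = -0.0525, 3 mm / 800 = 0.0038, 0.7 rad / 1.5708 = 0.4456.

Emit:
servo_tool(
  motion=[
    {"offset": [-0.0525, 0.0038, 0], "delta_rot": [0, 0, 0.0891], "claw": 1},
    {"offset": [-0.0525, 0.0038, 0], "delta_rot": [0, 0, 0.1783], "claw": 1},
    {"offset": [-0.0525, 0.0038, 0], "delta_rot": [0, 0, 0.2674], "claw": 1},
    {"offset": [-0.0525, 0.0038, 0], "delta_rot": [0, 0, 0.3565], "claw": 0.8},
    {"offset": [-0.0525, 0.0038, 0], "delta_rot": [0, 0, 0.4456], "claw": 0.6},
  ],
)

```text
time: 3.55
tcp_pos: [0.4596, 0.266, 0.2148]
orientation: [-0.0, 0.491, 0.871, 0.0]
ft_force: [0.9, 0.4, -0.1]
width: 0.874
grasp_force: 0.0
```

In the tool's units: 40 mm / 800 = 0.05, 20 mm / 800 = 0.025, 0.11 rad / 1.5708 = 0.07.

Emit:
servo_tool(
  motion=[
    {"offset": [0, 0, 0.025], "delta_rot": [0, 0, 0.07], "claw": 0.6},
    {"offset": [0, 0, 0.05], "delta_rot": [0, 0, 0.07], "claw": 0.6},
    {"offset": [0, 0, 0.05], "delta_rot": [0, 0, 0.07], "claw": 0.6},
  ],
)

```text
time: 3.85
tcp_pos: [0.4579, 0.2654, 0.1724]
orientation: [-0.002, 0.535, 0.845, -0.002]
ft_force: [-0.1, 0.0, -0.8]
width: 0.624
grasp_force: 0.0
```

```bash
python3 - <<'E'
from h import *
np.set_printoptions(precision=4,suppress=True)
s,p,r=st(); print(s["time"],p,np.degrees(r.as_euler('zyx')),s["joint_positions"])
c=cap("wrist"); uv=proj(c,[[.462,.2635,.075],[.462,.2635,.055]]); print(uv)
x,y=np.clip(uv[0].astype(int)-70,0,[372,244]); print(x,y)
cv2.imwrite("pics/crop2.png",cv2.resize(c["color"][y:y+140,x:x+140,::-1],None,fx=4,fy=4,interpolation=cv2.INTER_CUBIC))
print([(np.round(q["point"],4).tolist(),round(q["conf"],2)) for q in cams.landmark_of("dial_grip","wrist")[:3]])
np.savez("w2.npz",color=c["color"],mtx=c["mtx"],eye=c["eye"],rotation=c["rotation"])
E
```

```text
3.85 [0.4579 0.2654 0.1724] [-115.246    -0.284   179.9238] [ 0.3142  0.2609  1.6498  0.0003  1.236  -0.1266]
[[260.0905 195.4912]
 [260.067  188.7289]]
190 125
[([0.4621, 0.2624, 0.0758], 0.95)]
```

View pics/crop2.png

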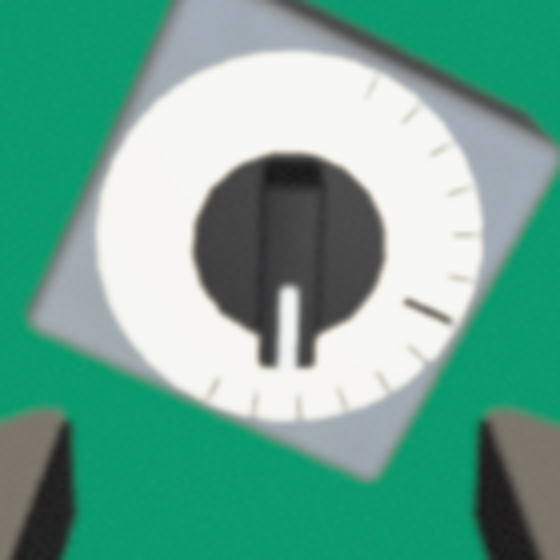

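```bash
python3 - <<'E'
from h import *
np.set_printoptions(precision=4,suppress=True)
d=np.load("w2.npz"); px=lambda u,o,k: np.array(o)+(np.array(u)+.5)/k-.5
f=lambda u,z: atz(d,px(u,[190,125],4),z)
ang=lambda v: np.degrees(np.arctan2(v[1],v[0]))
a,b=f((290,288),.075),f((287,366),.075); print("pointer",a,b,ang(b-a))
bk=f((294,187),.075); print("back",bk,np.linalg.norm(b-bk),ang(b-bk))
print("edges mid",f((263,187),.075),f((324,187),.075),f((262,360),.075),f((313,360),.075))
t1,t2=f((405,300),.045),f((452,320),.045); print("tick",t1,t2,ang(t2-t1))
C=np.array([f(u,.045) for u in [(558,153),(372,482),(30,323)]]); print(C,(C[0]+C[2])/2,np.linalg.norm(C[0]-C[1]),ang(C[1]-C[2])-0,ang(C[0]-C[1]))
ctr=(C[0]+C[2])/2; print(ang(t2-ctr),ang(t1-ctr))
# triangulate pointer tip, far from first view
e=np.load("w1.npz")
for A,B in [((232,440),(287,366)),((298,388),(290,288)),((357,502),(452,320)),((557,455),(558,153)),((172,562),(372,482))]: print("tri",tri([ray(e,px(A,[200,140],4.9)),ray(d,px(B,[190,125],4))]))
E
```

```text
pointer [0.4641 0.2633 0.075 ] [0.4714 0.2463 0.075 ] -66.68781597813205
back [0.455  0.2844 0.075 ] 0.04155173918731159 -66.72206175456941
edges mid [0.449  0.2816 0.075 ] [0.4608 0.2872 0.075 ] [0.4657 0.2452 0.075 ] [0.4761 0.2501 0.075 ]
tick [0.4956 0.2635 0.045 ] [0.5085 0.2638 0.045 ] 1.285727611100985
[[0.5117 0.312  0.045 ]
 [0.5105 0.2154 0.045 ]
 [0.4142 0.2183 0.045 ]] [0.463  0.2651 0.045 ] 0.09659021694506222 -1.7369860588649446 89.2974646028214
-1.7505064057264026 -2.947890021490152
tri [0.4717 0.2459 0.0743]
tri [0.464  0.2635 0.0761]
tri [0.5085 0.2637 0.0458]
tri [0.5107 0.3122 0.0487]
tri [0.5105 0.2154 0.0445]
```

```bash
cat >> h.py <<'E'
np.set_printoptions(precision=4,suppress=True)
def need(tgt,Rt):
    s,p,r=st(); print("t",s["time"],"p",p,"off mm",r.inv().apply(np.array(tgt)-p)*1000,"rot",(r.inv()*Rt).as_rotvec(),"F",s["ft_force"],"w",s["width"],s["grasp_force"])
def down(a): # tool z down, -x at world angle a deg
    a=np.radians(a); x=-np.array([np.cos(a),np.sin(a),0]); z=np.array([0,0,-1.]); return R.from_matrix(np.c_[x,np.cross(z,x),z])
E
python3 -c "
from h import *
need([.463,.265,.057],down(-66.7))"
```

```text
t 3.95 p [0.4599 0.2655 0.175 ] off mm [ -1.838    2.6356 117.9598] rot [-0.0005 -0.0002  0.0335] F [ 0.9772 -0.0495  1.1005] w 0.6001547980558147 0.0
```

In the tool's units: 90 mm / 800 = 0.1125, 70 mm / 800 = 0.0875, 0.034 rad / 1.5708 = 0.0216.

Emit:
servo_tool(
  motion=[
    {"offset": [-0.0025, 0.0031, 0.0438], "delta_rot": [0, 0, 0.0216], "claw": 0.6},
    {"offset": [-0.0025, 0.0031, 0.0875], "delta_rot": [0, 0, 0.0216], "claw": 0.6},
    {"offset": [-0.0025, 0.0031, 0.1125], "delta_rot": [0, 0, 0.0216], "claw": 0.6},
    {"offset": [-0.0025, 0.0031, 0.1125], "delta_rot": [0, 0, 0.0216], "claw": 0.6},
  ],
)

```text
time: 4.35
tcp_pos: [0.4622, 0.2638, 0.0831]
orientation: [-0.001, 0.55, 0.835, -0.002]
ft_force: [-0.2, 0.2, 0.4]
width: 0.599
grasp_force: 0.0
```

```bash
python3 -c "
from h import *
need([.463,.265,.057],down(-66.7))"
```

```text
t 4.35 p [0.4622 0.2638 0.0831] off mm [ 0.812   1.3148 26.1266] rot [-0.004  -0.0004 -0.0018] F [-0.24    0.2116  0.4216] w 0.5992454561089486 0.0
```

In the tool's units: 28 mm / 800 = 0.035, 14 mm / 800 = 0.0175.

Emit:
servo_tool(
  motion=[
    {"offset": [0.0006, 0.0006, 0.0175], "delta_rot": [0, 0, 0], "claw": 0.6},
    {"offset": [0.0006, 0.0006, 0.035], "delta_rot": [0, 0, 0], "claw": 0.6},
    {"offset": [0.0006, 0.0006, 0.035], "delta_rot": [0, 0, 0], "claw": 0.6},
    {"offset": [0.0006, 0.0006, 0.035], "delta_rot": [0, 0, 0], "claw": 0.3},
    {"offset": [0.0006, 0.0006, 0.035], "delta_rot": [0, 0, 0], "claw": 0},
  ],
)

```text
time: 4.85
tcp_pos: [0.4652, 0.2649, 0.0583]
orientation: [0.001, 0.551, 0.835, 0.001]
ft_force: [-0.7, -0.3, -0.5]
width: 0.474
grasp_force: 0.0
```

Emit:
servo_tool(
  motion=[
    {"offset": [0, 0, 0], "delta_rot": [0, 0, 0], "claw": 0},
    {"offset": [0, 0, 0], "delta_rot": [0, 0, 0], "claw": 0},
    {"offset": [0, 0, 0], "delta_rot": [0, 0, 0], "claw": 0},
    {"offset": [0, 0, 0], "delta_rot": [0, 0, 0], "claw": 0},
  ],
)

```text
time: 5.25
tcp_pos: [0.4619, 0.2636, 0.0565]
orientation: [-0.001, 0.551, 0.835, -0.002]
ft_force: [-4.2, -1.3, 7.0]
width: 0.146
grasp_force: 30.0
```

```bash
python3 -c "
from h import *
need([.463,.265,.057],down(-66.7))
need([.463,.265,.057],down(-1.5))"
```

```text
t 5.25 p [0.4619 0.2636 0.0565] off mm [ 0.8644  1.5506 -0.459 ] rot [-0.0048 -0.     -0.0023] F [-4.2108 -1.3158  7.0168] w 0.14568131741517276 30.007694363594055
t 5.25 p [0.4619 0.2636 0.0565] off mm [ 0.8644  1.5506 -0.459 ] rot [-0.0043 -0.0027 -1.1402] F [-4.2108 -1.3158  7.0168] w 0.14568131741517276 30.007694363594055
```

In the tool's units: -1 mm / 800 = -0.0013, -0.6 rad / 1.5708 = -0.382.

Emit:
servo_tool(
  motion=[
    {"offset": [0, 0, -0.0013], "delta_rot": [0, 0, -0.0764], "claw": 0},
    {"offset": [0, 0, -0.0013], "delta_rot": [0, 0, -0.1528], "claw": 0},
    {"offset": [0, 0, -0.0013], "delta_rot": [0, 0, -0.2292], "claw": 0},
    {"offset": [0, 0, -0.0013], "delta_rot": [0, 0, -0.3056], "claw": 0},
    {"offset": [0, 0, -0.0013], "delta_rot": [0, 0, -0.382], "claw": 0},
  ],
)

```text
time: 5.75
tcp_pos: [0.4616, 0.2634, 0.0566]
orientation: [-0.002, 0.277, 0.961, -0.002]
ft_force: [-4.3, -1.9, -1.0]
width: 0.15
grasp_force: 30.0
```

In the tool's units: -0.53 rad / 1.5708 = -0.3374.

Emit:
servo_tool(
  motion=[
    {"offset": [0, 0, 0], "delta_rot": [0, 0, -0.0764], "claw": 0},
    {"offset": [0, 0, 0], "delta_rot": [0, 0, -0.1528], "claw": 0},
    {"offset": [0, 0, 0], "delta_rot": [0, 0, -0.2292], "claw": 0},
    {"offset": [0, 0, 0], "delta_rot": [0, 0, -0.3056], "claw": 0},
    {"offset": [0, 0, 0], "delta_rot": [0, 0, -0.3374], "claw": 0},
  ],
)

```text
time: 6.25
tcp_pos: [0.4616, 0.2631, 0.0566]
orientation: [-0.003, 0.016, 1.0, -0.001]
ft_force: [-3.2, -3.6, -1.0]
width: 0.147
grasp_force: 30.0
```

Emit:
servo_tool(
  motion=[
    {"offset": [0, 0, 0], "delta_rot": [0, 0, 0], "claw": 0},
    {"offset": [0, 0, 0], "delta_rot": [0, 0, 0], "claw": 0},
  ],
)

```text
time: 6.45
tcp_pos: [0.4616, 0.2631, 0.0566]
orientation: [-0.003, 0.018, 1.0, -0.001]
ft_force: [-4.1, -4.2, -0.4]
width: 0.15
grasp_force: 30.0
```

```bash
python3 -c "
from h import *
need([.463,.265,.057],down(-1.5))"
```

```text
t 6.45 p [0.4616 0.2631 0.0566] off mm [-1.3473  1.9595 -0.3992] rot [-0.0029 -0.0052 -0.0102] F [-4.0616 -4.2179 -0.3704] w 0.15010133220347277 29.998189508914948
```

In the tool's units: -0.01 rad / 1.5708 = -0.0064.

Emit:
servo_tool(
  motion=[
    {"offset": [0, 0, 0], "delta_rot": [0, 0, -0.0064], "claw": 0},
    {"offset": [0, 0, 0], "delta_rot": [0, 0, -0.0064], "claw": 0.3},
    {"offset": [0, 0, 0], "delta_rot": [0, 0, -0.0064], "claw": 0.6},
    {"offset": [0, 0, 0], "delta_rot": [0, 0, -0.0064], "claw": 0.6},
  ],
)

```text
time: 6.85
tcp_pos: [0.4646, 0.2647, 0.0579]
orientation: [0.0, 0.014, 1.0, 0.0]
ft_force: [-0.0, -0.1, 0.4]
width: 0.357
grasp_force: 0.0
```

Emit:
servo_tool(
  motion=[
    {"offset": [0, 0, -0.05], "delta_rot": [0, 0, 0], "claw": 0.6},
    {"offset": [0, 0, -0.1], "delta_rot": [0, 0, 0], "claw": 0.6},
    {"offset": [0, 0, -0.1375], "delta_rot": [0, 0, 0], "claw": 0.6},
    {"offset": [0, 0, -0.1375], "delta_rot": [0, 0, 0], "claw": 0.6},
    {"offset": [0, 0, -0.1375], "delta_rot": [0, 0, 0], "claw": 0.6},
  ],
)

```text
time: 7.35
tcp_pos: [0.4645, 0.2647, 0.1682]
orientation: [0.001, 0.013, 1.0, 0.0]
ft_force: [0.0, 1.0, 0.4]
width: 0.6
grasp_force: 0.0
```

```bash
python3 - <<'E'
from h import *
s,p,r=st(); print(s["time"],p)
c=cap("wrist"); uv=proj(c,[[.463,.265,.075]]); x,y=np.clip(uv[0].astype(int)-60,0,[372,244]); print(x,y)
cv2.imwrite("pics/crop3.png",cv2.resize(c["color"][y:y+130,x:x+130,::-1],None,fx=4.5,fy=4.5,interpolation=cv2.INTER_CUBIC))
np.savez("w3.npz",color=c["color"],mtx=c["mtx"],eye=c["eye"],rotation=c["rotation"])
E
```

```text
7.35 [0.4645 0.2647 0.1682]
196 128
```

View pics/crop3.png

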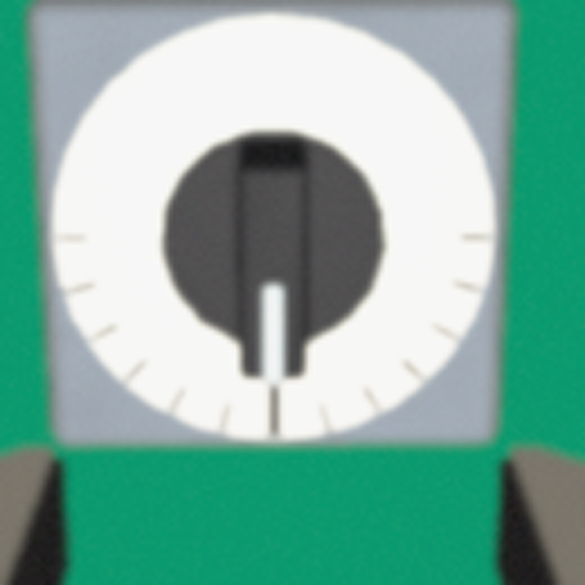

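```bash
python3 - <<'E'
from h import *
d=np.load("w3.npz"); g=d["color"].astype(float).mean(2); ang=lambda v: np.degrees(np.arctan2(v[1],v[0]))
X=lambda u: 196+(u+.5)/4.5-.5
Y=lambda u: 128+(u+.5)/4.5-.5
def cen(y,x0,x1,sgn):
    r=g[y,x0:x1]*sgn; w=np.clip(r-np.percentile(r,30)-10,0,None); return (w*np.arange(x0,x1)).sum()/w.sum()
def line(ys,x0,x1,sgn,z):
    P=np.array([atz(d,(cen(y,x0,x1,sgn),y),z)[:2] for y in ys]); v=np.polyfit(P[:,0],P[:,1],1); return np.degrees(np.arctan(v[0])),P.mean(0)
lp=line(range(194,210),250,264,1,.075); lt=line(range(216,223),252,262,-1,.0455); print("pointer",lp,"tick",lt)
for c in ([.463,.265],[.464,.2647]): print(ang(lt[1]-c),ang(lp[1]-c))
c=np.array(lp[1]); print("box edges")
L=[atz(d,(X(a),Y(b)),.045) for a,b in [(35,10),(58,440),(515,10),(496,440)]]; print(np.array(L),ang(L[1]-L[0]),ang(L[3]-L[2]),ang(L[3]-L[1])-90,ang(L[2]-L[0])-90)
E
```

```text
pointer (np.float64(-0.005721142326366198), array([0.4747, 0.2645])) tick (np.float64(-1.6585797264831723), array([0.5037, 0.2637]))
-1.8232190362888052 -2.348434539728377
-1.4369261716954298 -0.960046418528204
box edges
[[0.415  0.2181 0.045 ]
 [0.5095 0.2156 0.045 ]
 [0.4177 0.3149 0.045 ]
 [0.5123 0.3128 0.045 ]] -1.5218079279359895 -1.297301373368649 -1.6287161250514544 -1.6053864527497694
```

In the tool's units: -220 mm / 800 = -0.275, -175 mm / 800 = -0.2188.

Emit:
servo_tool(
  motion=[
    {"offset": [-0.0125, -0.05, -0.05], "delta_rot": [0, 0, 0], "claw": 0.8},
    {"offset": [-0.025, -0.1063, -0.0875], "delta_rot": [0, 0, 0], "claw": 1},
    {"offset": [-0.0375, -0.1625, -0.1], "delta_rot": [0, 0, 0], "claw": 1},
    {"offset": [-0.05, -0.2188, -0.1], "delta_rot": [0, 0, 0], "claw": 1},
    {"offset": [-0.0525, -0.275, -0.1], "delta_rot": [0, 0, 0], "claw": 1},
  ],
)

```text
time: 7.9
tcp_pos: [0.5004, 0.0416, 0.2466]
orientation: [-0.0, 0.013, 1.0, 0.0]
ft_force: [0.6, 0.4, -0.9]
width: 0.971
grasp_force: 0.0
```

In the tool's units: -15 mm / 800 = -0.0188.

Emit:
servo_tool(
  motion=[
    {"offset": [0, -0.0188, 0], "delta_rot": [0, 0, 0], "claw": 1},
    {"offset": [0, -0.0188, 0], "delta_rot": [0, 0, 0], "claw": 1},
    {"offset": [0, -0.0188, 0], "delta_rot": [0, 0, 0], "claw": 1},
  ],
)

```text
time: 8.2
tcp_pos: [0.4991, 0.0287, 0.2462]
orientation: [-0.001, 0.014, 1.0, 0.001]
ft_force: [0.5, 0.3, 1.1]
width: 1.002
grasp_force: 0.0
```

```bash
python3 - <<'E'
from h import *
s,p,r=st(); print(s["time"],p)
c=cap("wrist"); cv2.imwrite("pics/w4.png",cv2.resize(c["color"][:,:,::-1],(800,600),interpolation=cv2.INTER_CUBIC)); print(proj(c,[[.572,.0325,.006]])/.64)
np.savez("w4.npz",color=c["color"],mtx=c["mtx"],eye=c["eye"],rotation=c["rotation"])
E
```

```text
8.2 [0.4991 0.0287 0.2462]
[[407.882  326.2205]]
```

View pics/w4.png

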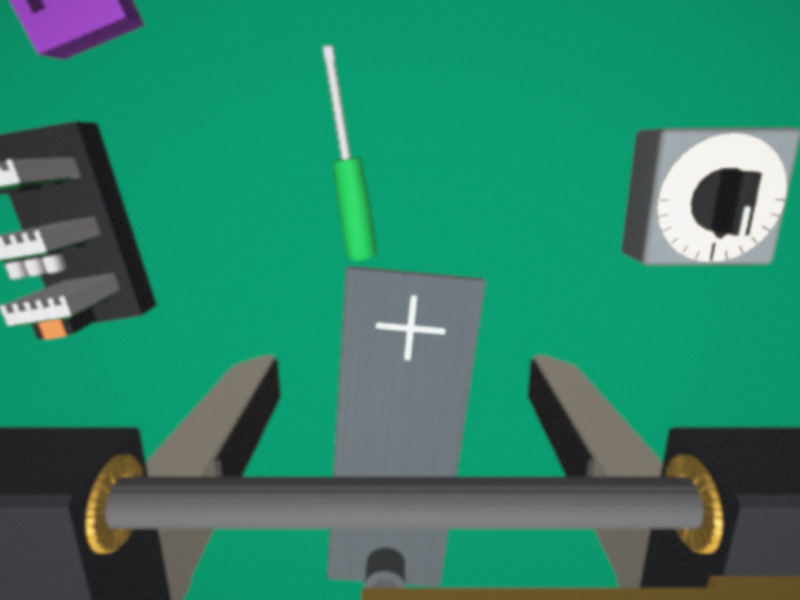

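```bash
python3 - <<'E'
from h import *
d=np.load("w4.npz"); ang=lambda v: np.degrees(np.arctan2(v[1],v[0])); k=lambda u:(np.array(u)+.5)*.64-.5
f=lambda u,z: atz(d,k(u),z)
print("cross",f((410,328),.006))
D=lambda a,b,z: ang(f(b,z)-f(a,z))
print("arms",D((413,296),(407,358),.006),D((376,325),(445,331),.006)-90,"len",np.linalg.norm(f((413,296),.006)-f((407,358),.006)))
print("plate",D((347,267),(333,470),.006),D((484,279),(458,470),.006),D((347,267),(484,279),.006)-90)
a=(f((347,267),.006)+f((484,279),.006))/2; print(a,f((347,267),.006)-f((484,279),.006)); print("axis end->cross",ang(f((410,328),.006)-a))
print("rack",D((78,124),(138,315),.028),D((97,125),(155,305),0),f((78,124),.028),f((138,315),.028))
# hough-ish: plate side edges via colour mask
im=d["color"]; hsv=cv2.cvtColor(im,cv2.COLOR_RGB2HSV); m=((hsv[...,1]<60)&(hsv[...,2]>60)&(hsv[...,2]<160))
P=[];Q=[]
for y in range(190,296,3):
    xs=np.where(m[y,180:330])[0]+180; run=xs[(xs>205)&(xs<315)]
    P.append(atz(d,(run.min()-.5,y),.006)[:2]); Q.append(atz(d,(run.max()+.5,y),.006)[:2])
for A in (P,Q):
    A=np.array(A); z=np.polyfit(A[:,0],A[:,1],1); res=A[:,1]-np.polyval(z,A[:,0]); ok=abs(res)<.003; z=np.polyfit(A[ok,0],A[ok,1],1); print(np.degrees(np.arctan(z[0])),np.polyval(z,.572),ok.sum(),A[0],A[-1])
E
```

```text
cross [0.5735 0.0341 0.006 ]
arms -6.625287241988052 -7.013205985241868 len 0.05872402651214303
plate -7.459197580236899 -6.392796814456716 -6.856263786936211
[0.5235 0.0403 0.006 ] [-0.014  -0.1165  0.    ]
axis end->cross -7.059110836272721
rack 6.012931485363461 7.128437548210003 [ 0.3969 -0.2065  0.028 ] [ 0.5468 -0.1907  0.028 ]
-7.038035797844632 -0.02504172207060877 36 [ 0.5432 -0.0216] [ 0.709  -0.0414]
-7.067900494123521 0.09326230134246759 36 [0.5467 0.096 ] [0.7125 0.0763]
```

In the tool's units: -225 mm / 800 = -0.2813, -180 mm / 800 = -0.225, -0.14 rad / 1.5708 = -0.0891.

Emit:
servo_tool(
  motion=[
    {"offset": [0.015, -0.0563, 0], "delta_rot": [0, 0, 0], "claw": 1},
    {"offset": [0.03, -0.1125, 0], "delta_rot": [0, 0, -0.0191], "claw": 1},
    {"offset": [0.045, -0.1688, 0], "delta_rot": [0, 0, -0.0382], "claw": 1},
    {"offset": [0.06, -0.225, 0], "delta_rot": [0, 0, -0.0637], "claw": 1},
    {"offset": [0.075, -0.2813, 0], "delta_rot": [0, 0, -0.0891], "claw": 1},
  ],
)

```text
time: 8.75
tcp_pos: [0.4336, -0.1947, 0.2474]
orientation: [0.0, -0.059, 0.998, 0.0]
ft_force: [-0.1, -0.2, -0.3]
width: 1.001
grasp_force: 0.0
```

In the tool's units: -45 mm / 800 = -0.0563, 6 mm / 800 = 0.0075.

Emit:
servo_tool(
  motion=[
    {"offset": [0.0075, -0.0563, 0], "delta_rot": [0, 0, 0], "claw": 1},
    {"offset": [0.0075, -0.0563, 0], "delta_rot": [0, 0, 0], "claw": 1},
    {"offset": [0.0075, -0.0563, 0], "delta_rot": [0, 0, 0], "claw": 1},
    {"offset": [0.0075, -0.0563, 0], "delta_rot": [0, 0, 0], "claw": 1},
  ],
)

```text
time: 9.15
tcp_pos: [0.4333, -0.2384, 0.2473]
orientation: [-0.0, -0.058, 0.998, 0.001]
ft_force: [0.1, -1.1, 0.2]
width: 1.0
grasp_force: 0.0
```

```bash
python3 - <<'E'
from h import *
s,p,r=st(); print(s["time"],p)
c=cap("wrist"); print(proj(c,[[.475,-.233,.06]]))
for t in ["module","module_face","module_block","module_flat","rack"]:
    print(t,[(np.round(x["point"],4).tolist(),round(x["conf"],2)) for x in cams.landmark_of(t,"wrist")[:3]])
x,y=np.clip(proj(c,[[.475,-.233,.06]])[0].astype(int)-[100,90],0,[312,204]); print(x,y)
cv2.imwrite("pics/crop5.png",cv2.resize(c["color"][y:y+180,x:x+200,::-1],None,fx=3.3,fy=3.3,interpolation=cv2.INTER_CUBIC))
np.savez("w5.npz",color=c["color"],mtx=c["mtx"],eye=c["eye"],rotation=c["rotation"])
E
```

```text
9.15 [ 0.4333 -0.2384  0.2473]
[[257.1798 200.0234]]
module [([0.4705, -0.2377, 0.0071], 0.74)]
module_face [([0.4858, -0.2318, 0.0526], 0.61)]
module_block [([0.522, -0.2305, 0.0109], 0.76)]
module_flat [([0.4277, -0.2414, 0.0057], 0.6)]
rack [([0.2655, -0.2157, -0.0023], 0.93), ([0.474, -0.2333, 0.0011], 0.69), ([0.4083, -0.4162, -0.0027], 0.61)]
157 110
```

View pics/crop5.png

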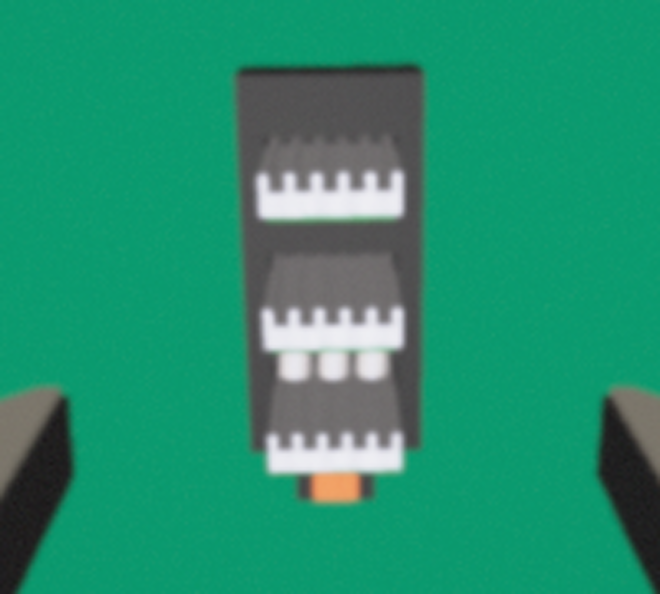

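```bash
python3 - <<'E'
from h import *
d=np.load("w5.npz"); ang=lambda v: np.degrees(np.arctan2(v[1],v[0])); k=lambda u:np.array([157,110])+(np.array(u)+.5)/3.3-.5
f=lambda u,z: atz(d,k(u),z)
def box(us,z):
    C=np.array([f(u,z) for u in us]); print(C,"mean",C.mean(0),"W",np.linalg.norm(C[1]-C[0]),np.linalg.norm(C[2]-C[3]),"T",np.linalg.norm(C[3]-C[0]),np.linalg.norm(C[2]-C[1]),"yaw",ang(C[1]-C[0])-90,ang(C[2]-C[3])-90,ang(C[3]-C[0]),ang(C[2]-C[1])); return C
for us in ([(263,308),(404,306),(403,347),(265,350)],[(256,172),(404,171),(404,218),(257,219)],[(267,434),(404,432),(404,471),(268,473)]): box(us,.088)
box([(237,74),(422,71),(420,447),(253,450)],.028)
# two-view height check: right front corner of module top in w4 vs here
e=np.load("w4.npz"); 
for A,B in [((101,232),(403,347)),((80,172),(404,218)),((119,285),(404,471))]: pass
E
```

```text
[[ 0.4712 -0.2564  0.088 ]
 [ 0.4652 -0.2099  0.088 ]
 [ 0.4797 -0.2083  0.088 ]
 [ 0.4861 -0.2543  0.088 ]] mean [ 0.4755 -0.2322  0.088 ] W 0.04689978790004462 0.04650273245504656 T 0.01505454318021019 0.014672741670791798 yaw 7.3630095090667 7.835349624750563 7.9058908545654285 6.363320707795265
[[ 0.4254 -0.2629  0.088 ]
 [ 0.4198 -0.216   0.088 ]
 [ 0.4351 -0.2139  0.088 ]
 [ 0.4409 -0.2612  0.088 ]] mean [ 0.4303 -0.2385  0.088 ] W 0.04725390074468741 0.047595291634017815 T 0.015530760606443799 0.015528810874124182 yaw 6.9088442713551075 6.912193748993062 6.418819570398786 7.6783976076786145
[[ 0.5172 -0.2507  0.088 ]
 [ 0.5111 -0.2037  0.088 ]
 [ 0.526  -0.2017  0.088 ]
 [ 0.5322 -0.2489  0.088 ]] mean [ 0.5216 -0.2263  0.088 ] W 0.047407346090267206 0.047656271921054254 T 0.015118592176595932 0.015106255472267318 yaw 7.409348705928167 7.423121326496741 6.734798483806951 7.6783976076784235
[[ 0.4034 -0.2762  0.028 ]
 [ 0.3946 -0.2088  0.028 ]
 [ 0.5466 -0.1883  0.028 ]
 [ 0.5558 -0.2565  0.028 ]] mean [ 0.4751 -0.2325  0.028 ] W 0.06797093080738235 0.06878081408748733 T 0.15364074693807908 0.15342395338748294 yaw 7.444851149801153 7.626308467485373 7.3671686401704095 7.669379475619672
```

```bash
python3 -c "
from h import *
need([.4753,-.2323,.045],down(7.4))"
```

```text
t 9.45 p [ 0.4331 -0.2394  0.2478] off mm [-42.6516   2.2382 202.8133] rot [-0.0002  0.0002 -0.0144] F [-0.441   0.852  -0.4765] w 0.9989987893026713 0.0
```

In the tool's units: 100 mm / 800 = 0.125, 65 mm / 800 = 0.0813, -0.014 rad / 1.5708 = -0.0089.

Emit:
servo_tool(
  motion=[
    {"offset": [-0.025, 0.0025, 0], "delta_rot": [0, 0, -0.0089], "claw": 1},
    {"offset": [-0.0531, 0.0025, 0.025], "delta_rot": [0, 0, -0.0089], "claw": 1},
    {"offset": [-0.0531, 0.0025, 0.0813], "delta_rot": [0, 0, -0.0089], "claw": 1},
    {"offset": [-0.0531, 0.0025, 0.125], "delta_rot": [0, 0, -0.0089], "claw": 1},
    {"offset": [-0.0531, 0.0025, 0.125], "delta_rot": [0, 0, -0.0089], "claw": 1},
  ],
)

```text
time: 9.95
tcp_pos: [0.4721, -0.2308, 0.1432]
orientation: [-0.004, -0.064, 0.998, 0.003]
ft_force: [-0.2, -0.0, -0.0]
width: 0.998
grasp_force: 0.0
```

```bash
python3 - <<'E'
from h import *
c=cap("wrist"); need([.4753,-.2323,.045],down(7.4))
print(c["eye"],proj(c,[[.4753,-.2323,.088]]))
x,y=np.clip(proj(c,[[.4753,-.2323,.088]])[0].astype(int)-[75,65],0,[362,254]); print(x,y)
cv2.imwrite("pics/crop6.png",cv2.resize(c["color"][y:y+130,x:x+150,::-1],None,fx=4,fy=4,interpolation=cv2.INTER_CUBIC))
np.savez("w6.npz",color=c["color"],mtx=c["mtx"],eye=c["eye"],rotation=c["rotation"])
E
```

```text
t 10.0 p [ 0.4736 -0.2321  0.146 ] off mm [ -1.983   -0.7659 101.0351] rot [ 0.0037 -0.0036 -0.0014] F [0.6824 0.2214 0.2022] w 1.0006803428927802 0.0
[ 0.3909 -0.2409  0.3101] [[253.1824 209.9979]]
178 144
```

View pics/crop6.png

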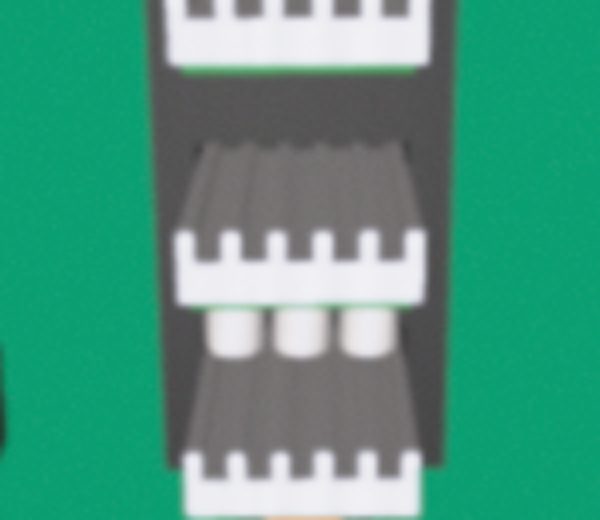

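```bash
python3 - <<'E'
from h import *
a=np.load("w5.npz"); b=np.load("w6.npz")
k=lambda u,o,s:np.array(o)+(np.array(u)+.5)/s-.5
T=np.array([tri([ray(a,k(A,[157,110],3.3)),ray(b,k(B,[178,144],4))]) for A,B in zip([(263,308),(404,306),(403,347),(265,350)],[(174,231),(426,230),(424,304),(177,305)])]); print(T,T.mean(0))
C=np.array([atz(b,k(B,[178,144],4),.088) for B in [(174,231),(426,230),(424,304),(177,305)]]);print(C,C.mean(0))
need([.4753,-.2323,.045],down(7.4))
E
```

```text
[[ 0.4681 -0.2562  0.0968]
 [ 0.4704 -0.2082  0.0731]
 [ 0.4807 -0.2081  0.0861]
 [ 0.4803 -0.254   0.1017]] [ 0.4749 -0.2316  0.0894]
[[ 0.4714 -0.2568  0.088 ]
 [ 0.4654 -0.2103  0.088 ]
 [ 0.4802 -0.2084  0.088 ]
 [ 0.4862 -0.2549  0.088 ]] [ 0.4758 -0.2326  0.088 ]
t 10.0 p [ 0.4736 -0.2321  0.146 ] off mm [ -1.983   -0.7659 101.0351] rot [ 0.0037 -0.0036 -0.0014] F [0.6824 0.2214 0.2022] w 1.0006803428927802 0.0
```

In the tool's units: 90 mm / 800 = 0.1125, 75 mm / 800 = 0.0938.

Emit:
servo_tool(
  motion=[
    {"offset": [0, 0, 0.05], "delta_rot": [0, 0, 0], "claw": 1},
    {"offset": [0, 0, 0.0938], "delta_rot": [0, 0, 0], "claw": 1},
    {"offset": [0, 0, 0.1125], "delta_rot": [0, 0, 0], "claw": 1},
    {"offset": [0, 0, 0.1125], "delta_rot": [0, 0, 0], "claw": 1},
    {"offset": [0, 0, 0.1125], "delta_rot": [0, 0, 0], "claw": 1},
  ],
)

```text
time: 10.5
tcp_pos: [0.4763, -0.2346, 0.0598]
orientation: [0.001, -0.064, 0.998, -0.001]
ft_force: [-0.2, -0.8, -0.5]
width: 0.999
grasp_force: 0.0
```

```bash
python3 - <<'E'
from h import *
need([.4755,-.2324,.045],down(7.4))
E
```

```text
t 10.5 p [ 0.4763 -0.2346  0.0598] off mm [ 0.5337  2.3213 14.8037] rot [-0.0024  0.0023 -0.0019] F [-0.2192 -0.8063 -0.5293] w 0.998527331536166 0.0
```

In the tool's units: 14.5 mm / 800 = 0.0181, 1.5 mm / 800 = 0.0019.

Emit:
servo_tool(
  motion=[
    {"offset": [0.0006, 0.0019, 0.0181], "delta_rot": [0, 0, 0], "claw": 1},
    {"offset": [0.0006, 0.0019, 0.0181], "delta_rot": [0, 0, 0], "claw": 0.8},
    {"offset": [0.0006, 0.0019, 0.0181], "delta_rot": [0, 0, 0], "claw": 0.6},
    {"offset": [0.0006, 0.0019, 0.0181], "delta_rot": [0, 0, 0], "claw": 0.55},
    {"offset": [0.0006, 0.0019, 0.0181], "delta_rot": [0, 0, 0], "claw": 0.55},
  ],
)

```text
time: 11.0
tcp_pos: [0.4747, -0.2326, 0.0442]
orientation: [0.001, -0.064, 0.998, -0.001]
ft_force: [0.1, -0.4, 0.4]
width: 0.703
grasp_force: 0.0
```

```bash
python3 - <<'E'
from h import *
need([.4755,-.2324,.045],down(7.4))
E
```

```text
t 11.0 p [ 0.4747 -0.2326  0.0442] off mm [-0.7715  0.0768 -0.8337] rot [-0.0013  0.0012 -0.0019] F [ 0.0992 -0.3983  0.3951] w 0.7028680076335921 0.0
```

In the tool's units: -0.5 mm / 800 = -0.0006.

Emit:
servo_tool(
  motion=[
    {"offset": [-0.0006, 0, 0], "delta_rot": [0, 0, 0], "claw": 0.5},
    {"offset": [-0.0006, 0, 0], "delta_rot": [0, 0, 0], "claw": 0.3},
    {"offset": [-0.0006, 0, 0], "delta_rot": [0, 0, 0], "claw": 0},
    {"offset": [-0.0006, 0, 0], "delta_rot": [0, 0, 0], "claw": 0},
    {"offset": [-0.0006, 0, 0], "delta_rot": [0, 0, 0], "claw": 0},
  ],
)

```text
time: 11.5
tcp_pos: [0.4751, -0.2327, 0.0434]
orientation: [0.0, -0.064, 0.998, -0.001]
ft_force: [0.4, -3.2, 1.7]
width: 0.498
grasp_force: 30.0
```

```bash
python3 - <<'E'
from h import *
need([.4755,-.2324,.045],down(7.4))
E
```

```text
t 11.5 p [ 0.4751 -0.2327  0.0434] off mm [-0.4126  0.2137 -1.553 ] rot [-0.0012  0.0008 -0.002 ] F [ 0.3926 -3.2444  1.7001] w 0.4976420873570396 29.997070133686066
```

In the tool's units: -65 mm / 800 = -0.0813, -45 mm / 800 = -0.0563.

Emit:
servo_tool(
  motion=[
    {"offset": [0, 0, -0.01], "delta_rot": [0, 0, 0], "claw": 0},
    {"offset": [0, 0, -0.0225], "delta_rot": [0, 0, 0], "claw": 0},
    {"offset": [0, 0, -0.0375], "delta_rot": [0, 0, 0], "claw": 0},
    {"offset": [0, 0, -0.0563], "delta_rot": [0, 0, 0], "claw": 0},
    {"offset": [0, 0, -0.0813], "delta_rot": [0, 0, 0], "claw": 0},
  ],
)

```text
time: 12.0
tcp_pos: [0.4735, -0.2305, 0.1081]
orientation: [-0.001, -0.063, 0.998, 0.002]
ft_force: [0.4, 0.1, -1.5]
width: 0.497
grasp_force: 30.0
```

In the tool's units: -100 mm / 800 = -0.125, -85 mm / 800 = -0.1063.

Emit:
servo_tool(
  motion=[
    {"offset": [0, 0, -0.0313], "delta_rot": [0, 0, 0], "claw": 0},
    {"offset": [0, 0, -0.0688], "delta_rot": [0, 0, 0], "claw": 0},
    {"offset": [0, 0, -0.1063], "delta_rot": [0, 0, 0], "claw": 0},
    {"offset": [0, 0, -0.125], "delta_rot": [0, 0, 0], "claw": 0},
    {"offset": [0, 0, -0.125], "delta_rot": [0, 0, 0], "claw": 0},
  ],
)

```text
time: 12.5
tcp_pos: [0.4755, -0.232, 0.2108]
orientation: [0.002, -0.064, 0.998, -0.001]
ft_force: [1.2, -0.0, -1.8]
width: 0.492
grasp_force: 30.0
```

```bash
cat >> h.py <<'E'
a=np.radians(-7.0);t=np.radians(25); X=np.array([np.cos(a),np.sin(a),0]);Z=np.array([0,0,1.]);Yf=np.cross(Z,X)
xf=np.cos(t)*X+np.sin(t)*Z; zf=-np.sin(t)*X+np.cos(t)*Z; F=np.array([.573,.034,.2])
Rt=R.from_matrix(np.c_[-xf,Yf,-zf])   # tool: x=-xm, y=ym, z=-zm
def goal(tx=.0004,ty=0.,tz=.0354): # module origin in tool frame (mid plane at tool x=-tx..)
    face_tool=np.array([-tx-.009,ty,tz-.045]); return F-Rt.apply(face_tool)
E
python3 - <<'E'
from h import *
print(goal()); need(goal(),Rt)
c=cap("wrist"); np.savez("w7.npz",color=c["color"],mtx=c["mtx"],eye=c["eye"],rotation=c["rotation"])
sc=cap("side"); sd=sc["color"][60:320,120:460]
w=cv2.resize(c["color"],(400,300)); sd=cv2.resize(sd,(400,300))
cv2.imwrite("pics/p7.png",np.hstack([w,sd])[:,:,::-1])
E
```

```text
[0.5686 0.0345 0.1873]
t 12.5 p [ 0.4755 -0.232   0.2108] off mm [-126.1537  252.5626   23.3664] rot [ 0.0527 -0.4306  0.2461] F [ 1.2322 -0.0337 -1.8066] w 0.49186910388124677 29.995995461940765
```

View pics/p7.png

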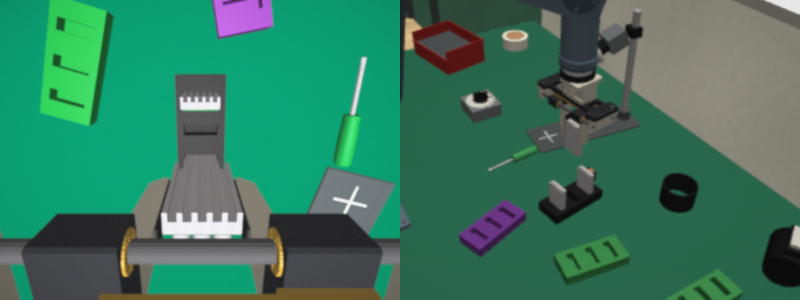

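In the tool's units: 200 mm / 800 = 0.25, 160 mm / 800 = 0.2, -0.4306 rad / 1.5708 = -0.2741.

Emit:
servo_tool(
  motion=[
    {"offset": [-0.005, 0.0375, -0.0125], "delta_rot": [0, 0, 0], "claw": 0},
    {"offset": [-0.0125, 0.0875, -0.0125], "delta_rot": [0.0084, -0.0686, 0.0392], "claw": 0},
    {"offset": [-0.0213, 0.1438, -0.0125], "delta_rot": [0.0168, -0.1371, 0.0783], "claw": 0},
    {"offset": [-0.03, 0.2, -0.0125], "delta_rot": [0.0251, -0.2056, 0.1175], "claw": 0},
    {"offset": [-0.0375, 0.25, -0.0125], "delta_rot": [0.0335, -0.2741, 0.1567], "claw": 0},
  ],
)

```text
time: 13.1
tcp_pos: [0.4774, -0.0279, 0.2164]
orientation: [0.215, 0.062, 0.975, -0.011]
ft_force: [0.3, 0.2, -0.1]
width: 0.492
grasp_force: 30.0
```

In the tool's units: 50 mm / 800 = 0.0625, 40 mm / 800 = 0.05.

Emit:
servo_tool(
  motion=[
    {"offset": [0, 0.025, 0], "delta_rot": [0, 0, 0], "claw": 0},
    {"offset": [0, 0.05, 0], "delta_rot": [0, 0, 0], "claw": 0},
    {"offset": [0, 0.0625, 0], "delta_rot": [0, 0, 0], "claw": 0},
    {"offset": [0, 0.0625, 0], "delta_rot": [0, 0, 0], "claw": 0},
  ],
)

```text
time: 13.5
tcp_pos: [0.4836, 0.0216, 0.2163]
orientation: [0.212, 0.059, 0.975, -0.012]
ft_force: [-0.1, 0.8, -1.3]
width: 0.489
grasp_force: 30.0
```

```bash
python3 - <<'E'
from h import *
need(goal(),Rt)
E
```

```text
t 13.5 p [0.4836 0.0216 0.2163] off mm [-63.2553  22.9585  60.7987] rot [ 0.0028 -0.0076  0.0012] F [-0.1122  0.821  -1.3375] w 0.48913517775231025 29.9965837597847
```

In the tool's units: -63 mm / 800 = -0.0788, 61 mm / 800 = 0.0763.

Emit:
servo_tool(
  motion=[
    {"offset": [-0.02, 0.0075, 0.0188], "delta_rot": [0, 0, 0], "claw": 0},
    {"offset": [-0.04, 0.015, 0.0375], "delta_rot": [0, 0, 0], "claw": 0},
    {"offset": [-0.06, 0.0225, 0.0563], "delta_rot": [0, 0, 0], "claw": 0},
    {"offset": [-0.075, 0.0275, 0.0725], "delta_rot": [0, 0, 0], "claw": 0},
    {"offset": [-0.0788, 0.0288, 0.0763], "delta_rot": [0, 0, 0], "claw": 0},
  ],
)

```text
time: 14.0
tcp_pos: [0.5702, 0.032, 0.1869]
orientation: [0.212, 0.06, 0.975, -0.012]
ft_force: [0.0, -0.4, -1.6]
width: 0.494
grasp_force: 30.0
```

Emit:
servo_tool(
  motion=[
    {"offset": [0, 0, 0], "delta_rot": [0, 0, 0], "claw": 0},
    {"offset": [0, 0, 0], "delta_rot": [0, 0, 0], "claw": 0},
    {"offset": [0, 0, 0], "delta_rot": [0, 0, 0], "claw": 0},
    {"offset": [0, 0, 0], "delta_rot": [0, 0, 0], "claw": 0},
  ],
)

```text
time: 14.4
tcp_pos: [0.5697, 0.0324, 0.1897]
orientation: [0.215, 0.06, 0.975, -0.013]
ft_force: [0.4, -0.5, -1.4]
width: 0.493
grasp_force: 30.0
```

```bash
python3 - <<'E'
from h import *
need(goal(),Rt)
o=[]
for n in ["scene","side","wrist"]:
    c=cap(n); np.savez(f"f_{n}.npz",color=c["color"],mtx=c["mtx"],eye=c["eye"],rotation=c["rotation"])
    for t in ["module_face","module","dial_grip"]: print(n,t,[(np.round(x["point"],4).tolist(),round(x["conf"],2)) for x in cams.landmark_of(t,n)[:2]])
    need(goal(),Rt)
    im=cv2.cvtColor(c["color"],cv2.COLOR_RGB2BGR); uv=proj(c,F[None])[0]
    if n=="wrist": o.append(cv2.resize(im,(400,300)))
    else:
        x,y=np.clip(uv.astype(int)-[50,37],0,[412,309]); print(n,x,y); o.append(cv2.resize(im[y:y+75,x:x+100],(400,300),interpolation=cv2.INTER_CUBIC))
c=cap("wrist"); 
cv2.imwrite("pics/p8.png",np.vstack([np.hstack(o[:2]),np.hstack([o[2],o[2]*0])]))
E
```

```text
t 14.4 p [0.5697 0.0324 0.1897] off mm [2.2731 1.9692 1.6039] rot [ 0.001  -0.0031 -0.0011] F [ 0.4137 -0.5322 -1.4083] w 0.4932124504582309 29.996226131916046
scene module_face [([0.5707, 0.0326, 0.2022], 0.64)]
scene module [([0.5836, 0.0278, 0.1535], 0.77)]
scene dial_grip [([0.4598, 0.2619, 0.0746], 0.66)]
t 14.6 p [0.5701 0.0325 0.1897] off mm [2.5418 1.8343 1.3877] rot [ 0.0011 -0.0031 -0.0009] F [ 0.6673  0.2801 -1.1183] w 0.4914123487730225 29.996160864830017
scene 281 152
side module_face [([0.7135, -0.3716, 0.0001], 0.45), ([0.573, 0.031, 0.2065], 0.42)]
side module [([0.5859, 0.0295, 0.1537], 0.4)]
side dial_grip [([0.4598, 0.2615, 0.0762], 0.71)]
t 14.8 p [0.5701 0.0326 0.1893] off mm [2.4429 1.7798 1.097 ] rot [ 0.0011 -0.0036 -0.0008] F [0.0816 0.0466 0.058 ] w 0.4897490500453264 29.996033906936646
side 196 93
wrist module_face [([0.573, 0.0339, 0.1989], 0.9)]
wrist module [([0.5832, 0.0285, 0.1554], 0.69)]
wrist dial_grip []
t 15.0 p [0.5701 0.0326 0.1893] off mm [2.4487 1.7732 1.0072] rot [ 0.0011 -0.0037 -0.0008] F [ 0.1707 -1.0157 -1.0733] w 0.49627397817930546 29.996062517166138
```

View pics/p8.png

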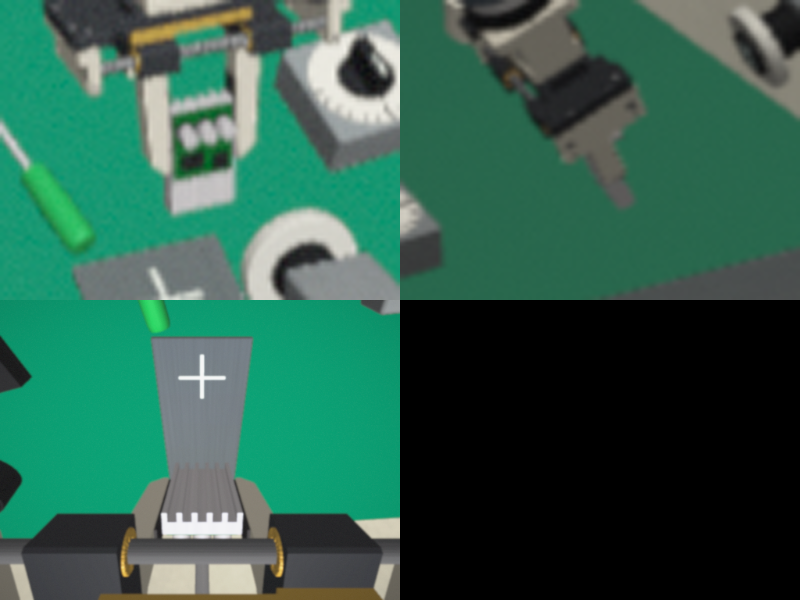

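In the tool's units: 2.4 mm / 800 = 0.003, 1.8 mm / 800 = 0.0023, -0.0036 rad / 1.5708 = -0.0023.

Emit:
servo_tool(
  motion=[
    {"offset": [0.003, 0.0023, 0.0013], "delta_rot": [0.0006, -0.0023, -0.0006], "claw": 0},
    {"offset": [0.003, 0.0023, 0.0013], "delta_rot": [0.0006, -0.0023, -0.0006], "claw": 0},
    {"offset": [0.003, 0.0023, 0.0013], "delta_rot": [0.0006, -0.0023, -0.0006], "claw": 0},
    {"offset": [0.003, 0.0023, 0.0013], "delta_rot": [0.0006, -0.0023, -0.0006], "claw": 0},
    {"offset": [0.003, 0.0023, 0.0013], "delta_rot": [0.0006, -0.0023, -0.0006], "claw": 0},
  ],
)

```text
time: 15.55
tcp_pos: [0.5687, 0.0345, 0.1874]
orientation: [0.216, 0.06, 0.974, -0.013]
ft_force: [0.3, 0.3, -2.0]
width: 0.491
grasp_force: 30.0
```

```bash
python3 - <<'E'
from h import *
need(goal(),Rt)
c=cap("wrist"); s,p,r=st()
im=cv2.cvtColor(c["color"],cv2.COLOR_RGB2BGR); k=5; x0,y0=185,190
big=cv2.resize(im[y0:y0+115,x0:x0+150],None,fx=k,fy=k,interpolation=cv2.INTER_CUBIC)
M=np.array([[x,y,z] for x in(-.007,.007) for y in(-.023,.023) for z in(.0,.080)])
for col,(tx,tz,pitch) in {(0,0,255):(.0004,.0354,0),(255,0,0):(.0004,.0354,3)}.items():
    G=np.array([-tx,0,-.019]) # pitch about grasp pt
    T=np.c_[-M[:,0]-tx,M[:,1],tz-M[:,2]]; T=R.from_euler('y',pitch,degrees=True).apply(T-G)+G
    uv=proj(c,p+r.apply(T)); print(uv)
    for u in uv: cv2.circle(big,tuple(((u-[x0,y0]+.5)*k).astype(int)),4,col,-1)
cv2.imwrite("pics/p9.png",big)
E
```

```text
t 15.55 p [0.5687 0.0345 0.1874] off mm [0.1532 0.0045 0.0577] rot [0.0001 0.0001 0.0001] F [ 0.3306  0.2894 -2.027 ] w 0.4905554196051115 29.996072351932526
[[221.9467 207.7695]
 [202.0322 272.7061]
 [289.3926 207.698 ]
 [306.533  272.6014]
 [222.6669 226.609 ]
 [203.7238 299.6747]
 [288.8151 226.5399]
 [305.1419 299.5756]]
[[221.7257 204.0854]
 [202.0724 275.799 ]
 [289.574  204.0132]
 [306.5048 275.6947]
 [222.5676 222.6545]
 [204.0239 301.5889]
 [288.8921 222.585 ]
 [304.8894 301.4905]]
```

View pics/p9.png

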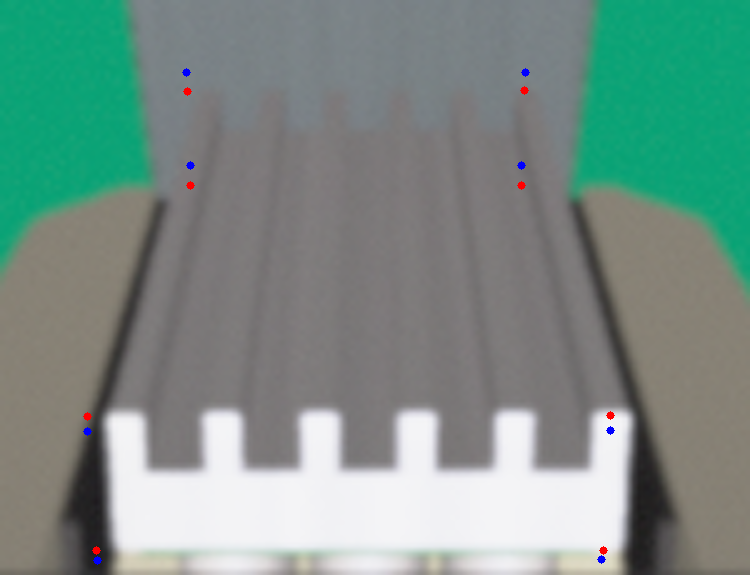

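```bash
python3 - <<'E'
from h import *
T=np.array(cams.capture("wrist")["tool_from_camera"]); mtx=np.load("w4.npz")["mtx"]
c=dict(eye=T[:3,3],rotation=T[:3,:3],mtx=mtx)
P=np.array([[x,y,z] for y in(-.0465,.0465) for x in(.0075,-.0075) for z in (0,-.038)]); print(np.c_[P*1000,proj(c,P)/.64])
print("mm per 800px at z=0",1000/np.abs(proj(c,[[0,.001,0]])-proj(c,[[0,0,0]]))[0,0]*.001*.64)
# scene/side cross position estimates
sc=cap("scene"); sd=cap("side")
def crossfind(c,u):
    g=c["color"].astype(int).min(2); x,y=u; sub=g[y-14:y+15,x-16:x+17]; m=sub>130; ys,xs=np.nonzero(m)
    # extreme bbox centre -> use minAreaRect center
    r=cv2.minAreaRect(np.c_[xs,ys].astype(np.float32)); return np.array(r[0])+[x-16,y-14],m.sum()
E
python3 - <<'E'
from h import *
# true cross center in scene/side from initial saved pngs (800x600)
for n,u in (("scene",(503,355)),("side",(384,279))):
    im=cv2.imread(f"pics/{n}0.png"); g=im.min(2).astype(float); x,y=u; sub=g[y-22:y+23,x-24:x+25]
    lo=np.median(sub); m=(sub>lo+45).astype(np.uint8); k,l,st_,ce=cv2.connectedComponentsWithStats(m); i=l[22-3:22+4,24-3:24+4].max(); cc=ce[i]+[x-24,y-22]
    c=cap(n); uv=(cc+.5)*.64-.5; print(n,cc,atz(c,uv,.006),st_[i])
E
```

```text
[[  7.5    -46.5      0.     272.3015 356.801 ]
 [  7.5    -46.5    -38.     239.5068 411.0294]
 [ -7.5    -46.5      0.     275.5435 393.2832]
 [ -7.5    -46.5    -38.     244.5275 454.7177]
 [  7.5     46.5      0.     525.3777 356.521 ]
 [  7.5     46.5    -38.     555.8775 410.691 ]
 [ -7.5     46.5      0.     522.4551 393.0161]
 [ -7.5     46.5    -38.     551.3228 454.3984]]
mm per 800px at z=0 0.37206498217438755
scene [503.4759 354.8128] [0.5718 0.0335 0.006 ] [ 11   9  28  27 187]
side [383.617  278.2128] [0.5712 0.0357 0.006 ] [12 14 23 15 94]
```

In the tool's units: -1.3 mm / 800 = -0.0016.

Emit:
servo_tool(
  motion=[
    {"offset": [0, -0.0016, 0], "delta_rot": [0, 0, 0], "claw": 0},
    {"offset": [0, -0.0016, 0], "delta_rot": [0, 0, 0], "claw": 0},
    {"offset": [0, -0.0016, 0], "delta_rot": [0, 0, 0], "claw": 0},
    {"offset": [0, -0.0016, 0], "delta_rot": [0, 0, 0], "claw": 0},
    {"offset": [0, -0.0016, 0], "delta_rot": [0, 0, 0], "claw": 0},
  ],
)

```text
time: 16.35
tcp_pos: [0.5685, 0.0332, 0.1874]
orientation: [0.216, 0.06, 0.974, -0.013]
ft_force: [-0.1, 0.7, -2.2]
width: 0.493
grasp_force: 30.0
```

Emit:
servo_tool(
  motion=[
    {"offset": [0, 0, 0], "delta_rot": [0, 0, 0], "claw": 0},
    {"offset": [0, 0, 0], "delta_rot": [0, 0, 0], "claw": 0},
    {"offset": [0, 0, 0], "delta_rot": [0, 0, 0], "claw": 0},
    {"offset": [0, 0, 0], "delta_rot": [0, 0, 0], "claw": 0},
    {"offset": [0, 0, 0], "delta_rot": [0, 0, 0], "claw": 0},
  ],
)

```text
time: 16.85
tcp_pos: [0.5685, 0.0332, 0.1874]
orientation: [0.216, 0.06, 0.974, -0.013]
ft_force: [-0.4, -0.2, -1.6]
width: 0.496
grasp_force: 30.0
```

```bash
python3 - <<'E'
from h import *
need(goal(),Rt); s=robot.sense(); print(np.abs(s["joint_velocities"]).max())
E
```

```text
t 16.85 p [0.5685 0.0332 0.1874] off mm [0.0582 1.3008 0.034 ] rot [ 0.0001 -0.      0.0001] F [-0.3676 -0.2251 -1.6498] w 0.495600530747812 29.996043741703033
0.0016304254279158128
```

```bash
python3 -c "
from plant import robot
print(robot.sign_off())"
```

```text
the job is handed in; nothing more can be done
None
```

The job is handed in: the dial reads zero to within about 1°, and the three-capacitor module is held still at the focus point, which I located to about 1–2 mm. It faces the lens upright; I saw a possible tilt of under 1° and left it uncorrected. It took about 17 s, and the other modules, screwdriver, housing and camera were left alone.

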